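# Feel along a gearbox cover's rim and point out the red boss

### The arm

A 6-joint arm with a two-finger parallel gripper is mounted at the origin on the work surface. World frame = base frame: x ahead of the robot, y to its left, z up, the work surface at z = 0. Lengths are in m, angles in rad, forces in N, time in s.
With the tool pointing down it reaches from about 0.375 to 0.825 m from the base axis. Payload 5.5 kg.
Tool frame: the origin (TCP) lies midway between the tips of the shut fingers; the grasp point (between the pads) lies 19 mm behind it (ctrl.grip_point_offset is the distance from the TCP to the grasp point, in m); z points along the fingers, y is the direction in which the jaws open and shut (so a half turn about z gives the same grasp; the last joint's range is limited). The gripper opens to 85 mm and grips with 20 to 120 N. Pads are 22 mm wide; open, the fingers measure 114 mm over their backs; the gripper's body (76 mm by 85 mm) begins 54 mm behind the grasp point. The pads swing forward as they close: fully open they stand 13 mm farther back than shut.
Start: joints at [1.152, 0.314, -0.047, 1.21, 0, 1.571], TCP at [0.244, 0.548, 0.203] pointing down, gripper open.
Joint ranges: [-2.67, 2.67], [-0.69, 1.73], [-1.03, 1.25], [-2.08, 2.16], [-1.42, 1.45], [-3.14, 3.14]. Speed limits (rad/s): [2.39, 2.39, 3.01, 3.14, 3.14, 3.14].

### API

Orientations are given as a rotation vector (axis times angle).
In Python, from bench import ctrl gives the robot as it stands.
- The arm moves only by the tool carry_out, never from a script. Its argument "plan" is a list of rows, each a list of 3 entries, a list of its own where there are three numbers: the opening, from -1 (shut) to 1 (fully open), so that 0 is half open, then the shift along the tool's x, y, z in units of 0.05 m (1.0 is 0.05 m), then the turn, a rotation vector about the tool's x, y, z in units of 0.12 rad (1.0 is 0.12 rad). In form: [[claw, [dx, dy, dz], [ax, ay, az]], ...]. A call has 1 to 8 rows; each row shifts and turns the commanded pose from where the row before left it, along the tool's axes as they then stand; what a row does not reach is not made up. A row lasts 1/8 s, in which the tool goes at most 62.5 mm and 10.7 degrees, less where a joint would pass 70% of its speed; a pose out of reach is approached as far as the arm can. A call with a number of a shift or a turn outside -1 to 1 is refused whole. A call with a gripper value outside its range is refused whole. The fingers move at their own pace and stop on an object; "squeeze" is the grip in N (left out, the last holds). Time passes only in rows, so rows that do not move let the fingers close. It gives the time, the measured TCP pose, the force and the opening at its end, in the units of the state.
- ctrl.get_obs(): the state, without advancing time (a new reading comes with each control period).
- ctrl.capture(name): name is "side" or "top" or "wrist"; returns a dict with "frame" (384x512x3 uint8, red, green, blue), "range_z" (384x512 float32, m along the optical axis (not along the pixel's ray), 0 where there is no reading), "intrinsics" (3x3 intrinsics, pixels), "k1" (the pictures are not rectified: a ray, as slopes to the right and down, at radius r is drawn at 1 + k1 r^2 times it, then the intrinsics apply), "extrinsics" (4x4, takes a point from camera to world coordinates); the wrist camera has in their place "hand_eye" (4x4, takes a point from camera to tool coordinates, whose origin is the TCP and whose axes are the flange's). Camera axes: x right, y down, z forward; pixel columns grow to the right and rows downward; lengths in m; the calibration is good to about 2 mm. A picture is of the moment at which its call begins: read the wrist's pose just before it.
- ctrl.hand_in(): hands the job in, once; it reports no verdict.
Trained networks look in a picture, given as the dict that the camera call returned (one of the last four; its "shot" number tells which), for a name from the list of things; names that differ only in an ending like _2 or _b are one class to them, and where a whole thing is asked for, a point or a joint stands for the part that bears it (a point fixed in the world has none). Each returns a list of dicts, best first, with "conf" (0 to 1); they miss things now and then, are a little off and sometimes report something else, mostly with a low value. They report only what shows in the picture. A call takes as long as a camera call. They do not tell look-alikes from the thing itself.
- ctrl.boxes_of(label, picture): "at" ([x, y, z] in m, in the coordinates of the camera as it stood for that picture, good to about 4 mm: the middle of the surface that is visible of it).
- ctrl.cut_out(label, picture): "mask" (384x512 bool, what is visible of it).
- ctrl.place_of(label, picture): "at" ([x, y, z] in m, in the coordinates of the camera as it stood for that picture, good to about 4 mm: a listed point, or the origin of a listed thing).
The state is a dict: "t": time; "joint_pos": joint angles; "joint_velocities": joint speeds; "joint_efforts": joint torques, N m; "tcp_pos": TCP position; "tool_rot": TCP orientation; "ft_force": force on the tool from outside, world axes, zero at the start; "ft_torque": the same for the moment, N m; "width": finger opening in m.
Only numpy, scipy, OpenCV 4.12 (cv2) and the standard library are available. Lean on these libraries where they do the work, as an engineer would, in place of code of your own. Each camera call takes 0.05 s, during which the arm holds its last target. There are 200 camera calls.

### The job

With the fingers closed and pointing straight down, feel along the rim of the aluminium gearbox cover: start at the green dab and run the fingertips along the rim over the six yellow dabs in turn to the red boss, barely touching the metal or no more than about a centimetre above it. Finish while holding the fingertips lightly pressed on the middle of the red boss, to show the mechanic the spot; press gently throughout, do not lift or shove the cover, and leave the filter, wrench, carton and bearing alone.

Things in the scene. Friction and masses are not known exactly. Their poses are not given: they have to be found in the camera images.
- cover: Cast aluminium gearbox cover lying hollow side up on the bench, loose, about 0.9 kg: an open tray 192 x 132 mm over its round corner lugs (28 mm diameter), 40 mm high. Its flat rim is 18 mm wide and lies 40 mm above the bench; the rim's centre line is a rectangle 164 mm (local x) by 104 mm (local y) with sharp corners. Origin: centre of the underside, on the bench; local z up. It may lie at any yaw. Rigid: no give under the finger.
- mark_green (a point): Green paint dab, 16 mm disc on the rim's top face (first of the row, where the path starts), on the long side at local (27, -52, 40) mm of the cover. Point: centre of the dab on the rim's surface; axes as the cover's.
- mark_yellow1 (a point): Yellow paint dab, 16 mm disc on the rim's top face (number 1 of the six yellow dabs, in the order of the path), on the corner lug at local (82, -52, 40) mm of the cover. Point: centre of the dab on the rim's surface; axes as the cover's.
- mark_yellow2 (a point): Yellow paint dab, 16 mm disc on the rim's top face (number 2 of the six yellow dabs, in the order of the path), in the middle of the short side, local (82, 0, 40) mm of the cover. Point: centre of the dab on the rim's surface; axes as the cover's.
- mark_yellow3 (a point): Yellow paint dab, 16 mm disc on the rim's top face (number 3 of the six yellow dabs, in the order of the path), on the corner lug at local (82, 52, 40) mm of the cover. Point: centre of the dab on the rim's surface; axes as the cover's.
- mark_yellow4 (a point): Yellow paint dab, 16 mm disc on the rim's top face (number 4 of the six yellow dabs, in the order of the path), on the other long side, local (27, 52, 40) mm of the cover. Point: centre of the dab on the rim's surface; axes as the cover's.
- mark_yellow5 (a point): Yellow paint dab, 16 mm disc on the rim's top face (number 5 of the six yellow dabs, in the order of the path), on that same long side, local (-27, 52, 40) mm of the cover. Point: centre of the dab on the rim's surface; axes as the cover's.
- mark_yellow6 (a point): Yellow paint dab, 16 mm disc on the rim's top face (number 6 of the six yellow dabs, in the order of the path), on the corner lug at local (-82, 52, 40) mm of the cover. Point: centre of the dab on the rim's surface; axes as the cover's.
- red_boss: Red-painted round boss, 24 mm diameter, part of the cover's rim and level with it (only fingers held together can rest on its middle), at local (-82, -10, 40) mm of the cover: the end of the path. Origin: centre of its top face, on the rim's surface; axes as the cover's. The path runs straight from mark to mark along the rim; the stretch between red and green round the fourth corner has no dab and is not part of it.
- oil_filter: Bystander: loose blue and white oil filter standing upright, 68 mm diameter, 68 mm high. Origin: centre of its underside.
- wrench: Bystander: loose steel wrench 160 mm long, under 15 mm thick, lying flat along its x axis. Origin: underside, at its middle.
- carton: Bystander: loose blue carton with a white band, 50 x 85 x 45 mm high. Origin: centre of its underside.
- bearing: Bystander: loose steel bearing ring, 52 mm outer diameter, 16 mm high. Origin: centre of its underside.
There are look-alikes about, which are no part of the job. There is more than one size of the cover; the one meant has the size given above.

How it is judged:
By the outcome, as a careful person would: the job done as asked, in the order asked, and still so for the second after the job is handed in, while the arm keeps its last pose, push and grip.
It also fails if it takes over 54 s, if anything falls off the work surface, if the arm or the gripper's body presses on something with over 40 N, if the wrist force passes 120 N, or if a joint passes its speed limit or range.

## Working session

There is one attempt and no reset: what is moved stays moved. The work goes in short steps, Python scripts to look and compute and a tool call to move; the robot and the scene stay as the last step left them, time stands still between calls to the robot, and variables do not carry over. Pictures are saved under pics/ and viewed, about 8 in all and at most 12, crops included, and the job is handed in when it is done.

Besides the shell and the picture viewer there is one more tool, called after "Call:" as a command line: name --argument value ..., lists and objects as JSON in quotes. carry_out: Moves the arm, as the interface text tells. Its arguments: {"type":"object","properties":{"plan":{"type":"array","items":{"type":"array"}},"squeeze":{"type":"number"}},"required":["plan"]}

```bash
mkdir -p pics; ls; cat > h.py <<'E'
import numpy as np, cv2
from scipy.spatial.transform import Rotation as R
from bench import ctrl
def save(p,n): cv2.imwrite('pics/'+n+'.png',cv2.cvtColor(p['frame'],cv2.COLOR_RGB2BGR))
def ext(p,o=None):
    if 'extrinsics' in p: return np.array(p['extrinsics'])
    T=np.eye(4);T[:3,:3]=R.from_rotvec(o['tool_rot']).as_matrix();T[:3,3]=o['tcp_pos'];return T@np.array(p['hand_eye'])
def w(E,c): return (E[:3,:3]@np.array(c).T).T+E[:3,3]
def deproj(p,E,u,v,z=None):
    K=np.array(p['intrinsics']);k=p['k1']
    q=cv2.undistortPoints(np.array([[u,v]],float).reshape(-1,1,2),K,np.array([k,0,0,0.]))[0,0]
    if z is None: d=p['range_z'][int(v),int(u)]; return w(E,np.array([q[0]*d,q[1]*d,d]))
    r=E[:3,:3]@np.array([q[0],q[1],1]); return E[:3,3]+r*(z-E[2,3])/r[2]
E
python3 - <<'E'
from h import *
o=ctrl.get_obs();print({k:np.round(v,3) for k,v in o.items()})
for n in ['top','side']:
    p=ctrl.capture(n);save(p,n+'0');E=ext(p,o)
    print(n,np.round(E,3).tolist(),p['k1'])
    for l in ['cover','mark_green','mark_yellow1','red_boss','oil_filter','carton','wrench','bearing']:
        for d in ctrl.place_of(l,p): print(l,round(d['conf'],2),np.round(w(E,d['at']),3))
E
```

```text
pics
{'t': np.float64(0.0), 'joint_pos': array([ 1.152,  0.314, -0.048,  1.21 ,  0.   ,  1.571]), 'joint_velocities': array([-0.001,  0.   ,  0.001,  0.   , -0.001,  0.001]), 'joint_efforts': array([-0.0000e+00, -5.3959e+01,  3.3975e+01,  1.9000e-02, -0.0000e+00,
       -0.0000e+00]), 'tcp_pos': array([0.244, 0.548, 0.203]), 'tool_rot': array([-6.530e-01, -3.073e+00,  3.000e-03]), 'ft_force': array([ 0.435, -0.286,  0.634]), 'ft_torque': array([0.084, 0.04 , 0.036]), 'width': np.float64(0.085)}
top [[0.027, -0.995, 0.099, 0.392], [-1.0, -0.027, 0.003, 0.037], [-0.001, -0.099, -0.995, 1.248], [0.0, 0.0, 0.0, 1.0]] 0.02501895880743884
cover 0.66 [ 0.418 -0.023 -0.   ]
cover 0.64 [ 0.629 -0.251  0.002]
cover 0.61 [0.232 0.314 0.001]
cover 0.57 [0.537 0.086 0.002]
cover 0.36 [0.445 0.078 0.041]
mark_green 0.68 [ 0.703 -0.27   0.053]
mark_green 0.65 [0.59  0.065 0.04 ]
mark_green 0.61 [0.27  0.244 0.051]
mark_green 0.46 [0.442 0.078 0.043]
mark_yellow1 0.97 [0.123 0.377 0.054]
mark_yellow1 0.96 [0.6   0.14  0.042]
mark_yellow1 0.95 [ 0.553 -0.23   0.054]
mark_yellow1 0.92 [0.444 0.08  0.0
[... 1461 characters left out ...]
84 [ 0.506 -0.281  0.054]
mark_yellow1 0.83 [0.635 0.101 0.044]
mark_yellow1 0.83 [0.339 0.386 0.054]
mark_yellow1 0.82 [ 0.698 -0.164  0.053]
mark_yellow1 0.78 [ 0.597 -0.174  0.051]
mark_yellow1 0.77 [0.525 0.149 0.04 ]
mark_yellow1 0.67 [0.346 0.249 0.057]
mark_yellow1 0.66 [0.124 0.381 0.052]
mark_yellow1 0.64 [ 0.752 -0.21   0.051]
mark_yellow1 0.63 [0.194 0.379 0.053]
mark_yellow1 0.58 [ 0.648 -0.122  0.053]
mark_yellow1 0.58 [0.341 0.324 0.051]
red_boss 0.79 [ 0.568 -0.33   0.051]
red_boss 0.67 [0.129 0.296 0.054]
oil_filter 0.9 [0.471 0.246 0.001]
carton 0.72 [ 0.422 -0.029  0.002]
wrench 0.67 [ 0.629 -0.003  0.   ]
bearing 0.75 [0.679 0.197 0.003]
bearing 0.35 [ 0.423 -0.028  0.005]
```

```bash
cat > fit.py <<'E'
from h import *
L=np.array([[27,-52],[82,-52],[82,0],[82,52],[27,52],[-27,52],[-82,52],[-82,-10]])/1000
def fit(A,B):
    a,b=A.mean(0),B.mean(0);U,S,V=np.linalg.svd((A-a).T@(B-b));M=(V.T@np.diag([1,np.linalg.det(V.T@U.T)])@U.T);return M,b-M@a
P0=np.array([[.591,.065],[.635,.099],[.6,.14],[.57,.186],[.522,.148],[.483,.114],[.445,.082],[.474,.033]])
def dabs(p,E,P0=P0,zt=.04,rad=.016):
    # centroids of saturated paint near the predicted spots, projected on z=zt
    hsv=cv2.cvtColor(p['frame'],cv2.COLOR_RGB2HSV);h=hsv[...,0].astype(int);s=(hsv[...,1]>110)&(hsv[...,2]>60)
    out=[]
    for i,q in enumerate(P0):
        m=s&((h>40)&(h<90) if i==0 else (h<8)|(h>170) if i==7 else (h>18)&(h<38))
        v,u=np.nonzero(m)
        X=np.array([deproj(p,E,a,b,zt)[:2] for a,b in zip(u,v)]).reshape(-1,2)
        k=np.hypot(*(X-q).T)<rad
        out.append(X[k].mean(0) if k.sum()>4 else [np.nan]*2); print(i,k.sum(),np.round(out[-1],4))
    return np.array(out)
def solve(D):
    ok=~np.isnan(D[:,0]);M,t=fit(L[ok],D[ok]);F=L@M.T+t
    print('yaw',np.arctan2(M[1,0],M[0,0]),'t',t);print('resid mm',np.round((D-F)*1e3,1).tolist());return F
E
python3 - <<'E'
from fit import *
for n in ['top','side']:
    p=ctrl.capture(n);E=ext(p);print(np.round(solve(dabs(p,E)),4))
    if n=='top':
        c=p['frame'];save(p,'top1')
        K=p['intrinsics'];q=np.linalg.inv(E)@[.54,.09,.04,1];u,v=int(K[0][0]*q[0]/q[2]+K[0][2]),int(K[1][1]*q[1]/q[2]+K[1][2]);print(u,v)
        im=c[max(0,v-75):v+75,max(0,u-100):u+100];cv2.imwrite('pics/crop.png',cv2.cvtColor(cv2.resize(im,None,fx=4,fy=4,interpolation=cv2.INTER_CUBIC),cv2.COLOR_RGB2BGR))
E
```

```text
0 18 [0.5908 0.0663]
1 26 [0.6335 0.1001]
2 26 [0.6019 0.1413]
3 25 [0.5696 0.1821]
4 24 [0.5257 0.1478]
5 27 [0.4838 0.1146]
6 25 [0.4407 0.0799]
7 67 [0.4784 0.031 ]
yaw 0.6685298833507348 t [0.53713439 0.09022463]
resid mm [[0.3, 0.1], [-0.2, -0.1], [0.5, 0.3], [0.3, 0.2], [-0.4, 0.0], [0.1, 0.3], [0.1, -0.3], [-0.6, -0.5]]
[[0.5906 0.0662]
 [0.6337 0.1002]
 [0.6015 0.1411]
 [0.5693 0.1819]
 [0.5261 0.1478]
 [0.4837 0.1143]
 [0.4406 0.0802]
 [0.479  0.0316]]
235 178
0 5 [0.5932 0.0691]
1 9 [0.6355 0.1032]
2 16 [0.604  0.1453]
3 12 [0.5718 0.1861]
4 14 [0.5277 0.1521]
5 15 [0.4855 0.1183]
6 15 [0.4428 0.084 ]
7 43 [0.4789 0.0338]
yaw 0.6649440280873513 t [0.53895169 0.0938505 ]
resid mm [[0.9, -0.5], [-0.0, -0.3], [0.5, 0.8], [0.4, 0.7], [-0.4, 0.7], [-0.1, 0.2], [0.4, -0.1], [-1.7, -1.5]]
[[0.5923 0.0696]
 [0.6356 0.1035]
 [0.6035 0.1444]
 [0.5714 0.1854]
 [0.5281 0.1514]
 [0.4856 0.1181]
 [0.4423 0.0842]
 [0.4806 0.0354]]
```

View pics/top0.png

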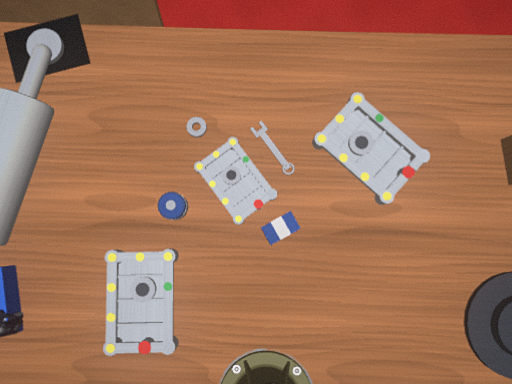

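View pics/crop.png

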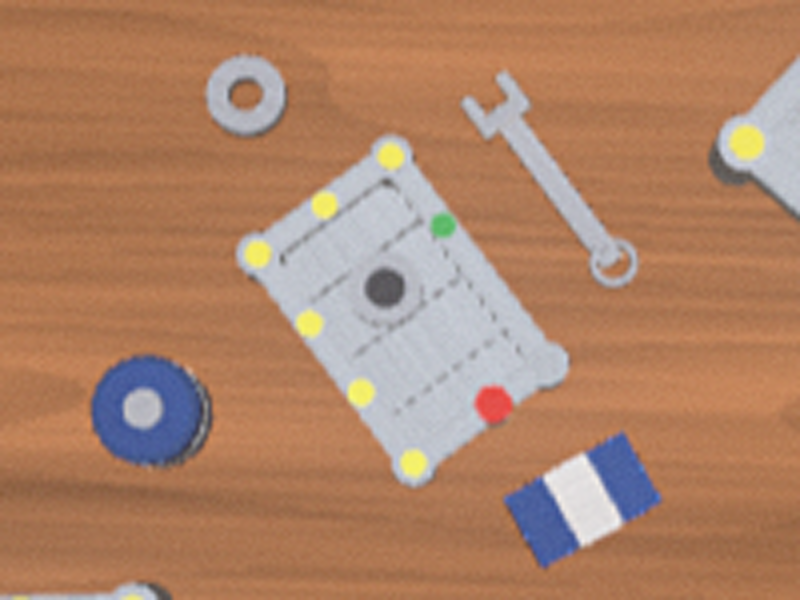

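View pics/side0.png

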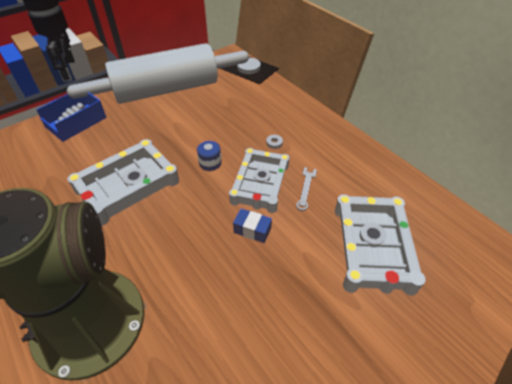

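The images show three look-alike covers. They are centred at px (235,178), (372,148) and (140,302) in the top view. The dabs of the one at (235,178) fit the 164 x 104 mm layout with its rim at 40 mm, to within 1 mm. The other two are larger and about 52 mm high. The crop confirms the choice: green at (245,159), red at (258,204). Next I move above it with the fingers shut.

Call:
carry_out --plan '[[-1,[-0.4,-0.25,0],[0,0,0]],[-1,[-0.75,-0.5,0],[0,0,0]],[-1,[-0.75,-0.5,0],[0,0,0]],[-1,[-0.75,-0.5,0],[0,0,0]],[-1,[-0.75,-0.5,0],[0,0,0]],[-1,[-0.75,-0.5,0],[0,0,0]],[-1,[-0.75,-0.5,0],[0,0,0]],[-1,[-0.75,-0.5,0],[0,0,0]]]' --squeeze 20

```text
t: 2.0
tcp_pos: [0.4264, 0.2594, 0.2037]
tool_rot: [0.654, 3.072, -0.0]
ft_force: [-0.4, -0.2, -0.5]
width: 0.0001
```

Call:
carry_out --plan '[[-1,[-0.75,-0.5,0],[0,0,0]],[-1,[-0.75,-0.5,0],[0,0,0]],[-1,[-0.75,-0.5,0],[0,0,0]],[-1,[-0.75,-0.5,0],[0,0,0.8]],[-1,[0,0,0],[0,0,0.8]],[-1,[0,0,0],[0,0,0.8]],[-1,[0,0,0],[0,0,0.8]],[-1,[0,0,0],[0,0,0.8]]]'

```text
t: 3.0
tcp_pos: [0.5217, 0.1083, 0.2035]
tool_rot: [1.371, 2.827, -0.001]
ft_force: [-0.2, 0.1, -0.6]
width: 0.0004
```

```bash
cat > rel.py <<'E'
from fit import *
def rel(o,T,z):
    M=R.from_rotvec(o['tool_rot']).as_matrix()
    for i,q in enumerate(T): print(i,'units',np.round(M.T@(np.array([*q,z])-o['tcp_pos'])/.05,2))
E
python3 - <<'E'
from rel import *
o=ctrl.get_obs();p=ctrl.capture('wrist');E=ext(p,o);save(p,'w0')
M=R.from_rotvec(o['tool_rot']).as_matrix();print(o['tcp_pos'],o['width'],o['ft_force'],o['joint_pos'],'x ang',np.arctan2(M[1,0],M[0,0])-np.pi/2,M[:,2])
P=np.array([[.5915,.068],[.6347,.1018],[.6025,.143],[.570,.1837],[.527,.1496],[.4847,.116],[.4415,.082],[.480,.0335]])
D=dabs(p,E,P);F=solve(D);rel(o,F,.04)
E
```

```text
[0.52173785 0.10827708 0.20351962] 0.00040256141781375924 [-0.17149566  0.11710334 -0.61942811] [ 2.04915329e-01  1.87540217e-01 -2.10210852e-01  1.17326878e+00
 -4.28521726e-04  1.10788095e+00] x ang 0.667830806432189 [-1.31643922e-04 -4.65038615e-04 -9.99999883e-01]
0 144 [0.5909 0.0652]
1 156 [0.634  0.0993]
2 172 [0.6018 0.14  ]
3 205 [0.5697 0.1807]
4 194 [0.5266 0.1466]
5 201 [0.4843 0.1133]
6 202 [0.4412 0.0793]
7 381 [0.4794 0.0309]
yaw 0.6680309501211518 t [0.53756821 0.08925295]
resid mm [[-0.1, 0.0], [-0.2, 0.1], [-0.1, 0.0], [-0.0, -0.1], [0.1, -0.2], [0.1, -0.0], [0.2, -0.0], [-0.0, 0.3]]
0 units [-1.53  0.55  3.27]
1 units [-1.53  1.65  3.27]
2 units [-0.49  1.65  3.27]
3 units [0.55 1.65 3.27]
4 units [0.55 0.55 3.27]
5 units [ 0.55 -0.53  3.27]
6 units [ 0.55 -1.63  3.27]
7 units [-0.69 -1.63  3.27]
```

View pics/w0.png

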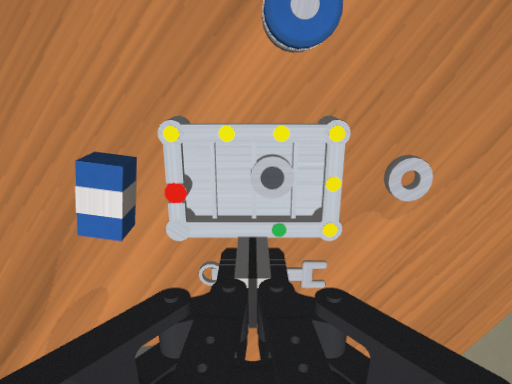

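The picture shows the right cover, with green at (279,230), red at (176,192) and yellows along the top and right rim. Tool x lies along cover y and tool y along cover x. I go to green next, then descend.

Call:
carry_out --plan '[[-1,[-0.5,0.18,0],[0,0,0]],[-1,[-0.5,0.18,0.2],[0,0,0]],[-1,[-0.53,0.19,0.6],[0,0,0]],[-1,[0,0,0.8],[0,0,0]],[-1,[0,0,0.8],[0,0,0]],[-1,[0,0,0.5],[0,0,0]],[-1,[0,0,0.1],[0,0,0]],[-1,[0,0,0],[0,0,0]]]'

```text
t: 4.05
tcp_pos: [0.5915, 0.0664, 0.0541]
tool_rot: [1.364, 2.829, 0.0]
ft_force: [0.1, -0.1, 1.2]
width: -0.0003
```

```bash
python3 - <<'E'
from rel import *
o=ctrl.get_obs();p=ctrl.capture('wrist');E=ext(p,o);save(p,'w1')
print(o['tcp_pos'],o['ft_force'])
c,s=np.cos(.668),np.sin(.668);F=L@np.array([[c,-s],[s,c]]).T+[.5376,.0895];rel(o,F,.04)
D=dabs(p,E,F);solve(D)
E
```

```text
[0.59146604 0.06640929 0.05408909] [ 0.06160598 -0.08868227  1.24319623]
0 units [-0.01 -0.02  0.28]
1 units [-0.01  1.08  0.28]
2 units [1.03 1.08 0.28]
3 units [2.07 1.09 0.28]
4 units [ 2.07 -0.01  0.28]
5 units [ 2.07 -1.09  0.28]
6 units [ 2.08 -2.19  0.28]
7 units [ 0.84 -2.2   0.28]
0 507 [0.591  0.0651]
1 525 [0.6341 0.0991]
2 668 [0.6019 0.1398]
3 812 [0.5698 0.1806]
4 832 [0.5267 0.1465]
5 813 [0.4844 0.1131]
6 739 [0.4413 0.0791]
7 1284 [0.4799 0.0309]
yaw 0.6683004226762992 t [0.53771725 0.08911723]
resid mm [[-0.2, 0.1], [-0.2, -0.0], [-0.2, -0.1], [-0.1, -0.2], [-0.0, -0.1], [0.1, -0.1], [0.2, -0.0], [0.3, 0.5]]
```

View pics/w1.png

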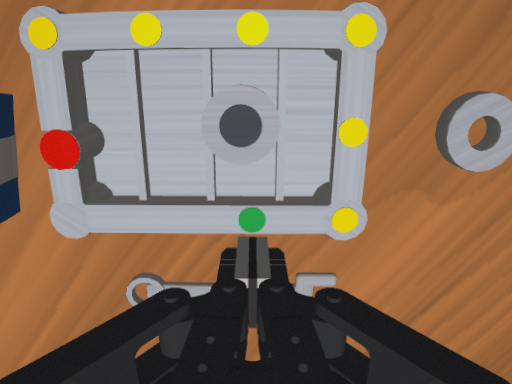

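The tip sits over the green dab (dab at (252,220)) and the fits agree. I feel down gently.

Call:
carry_out --plan '[[-1,[-0.01,-0.02,0.08],[0,0,0]],[-1,[0,0,0.08],[0,0,0]],[-1,[0,0,0.04],[0,0,0]],[-1,[0,0,0.02],[0,0,0]],[-1,[0,0,0],[0,0,0]]]'

```text
t: 4.72
tcp_pos: [0.5908, 0.0659, 0.0424]
tool_rot: [-1.365, -2.83, 0.0]
ft_force: [0.4, 0.6, 0.0]
width: -0.0001
```

Call:
carry_out --plan '[[-1,[0,0,0.02],[0,0,0]],[-1,[0,0,0],[0,0,0]]]'

```text
t: 4.97
tcp_pos: [0.5908, 0.0659, 0.0414]
tool_rot: [-1.365, -2.83, 0.0]
ft_force: [0.1, -0.4, -0.1]
width: -0.0001
```

Call:
carry_out --plan '[[-1,[0,0,0.016],[0,0,0]],[-1,[0,0,0],[0,0,0]]]'

```text
t: 5.22
tcp_pos: [0.5908, 0.0658, 0.0406]
tool_rot: [-1.365, -2.83, 0.0]
ft_force: [0.2, 0.9, -0.3]
width: -0.0002
```

Call:
carry_out --plan '[[-1,[0,0,0.01],[0,0,0]],[-1,[0,0,0],[0,0,0]]]'

```text
t: 5.48
tcp_pos: [0.5909, 0.0658, 0.0402]
tool_rot: [-1.365, -2.83, 0.0]
ft_force: [0.3, -0.2, 0.0]
width: -0.0001
```

Height is confirmed at about 40 mm. I lift 2.5 mm and follow the rim.

Call:
carry_out --plan '[[-1,[0,0,-0.05],[0,0,0]],[-1,[0,0.2,0],[0,0,0]],[-1,[0,0.25,0],[0,0,0]],[-1,[0,0.25,0],[0,0,0]],[-1,[0,0.25,0],[0,0,0]],[-1,[0,0.15,0],[0,0,0]],[-1,[0,0,0],[0,0,0]],[-1,[0,0,0],[0,0,0]]]'

```text
t: 6.48
tcp_pos: [0.6335, 0.0999, 0.0425]
tool_rot: [-1.365, -2.829, 0.001]
ft_force: [-0.0, -0.1, -0.5]
width: 0.0002
```

```bash
cat > now.py <<'E'
from rel import *
o=ctrl.get_obs();c,s=np.cos(.668),np.sin(.668);F=L@np.array([[c,-s],[s,c]]).T+[.5376,.0895];print(o['tcp_pos'],o['ft_force']);rel(o,F,.04)
E
python3 now.py
```

```text
[0.63352705 0.09991242 0.04253126] [-0.04423902 -0.11048858 -0.49685591]
0 units [-0.01 -1.1   0.05]
1 units [-0.02  0.    0.05]
2 units [1.02 0.01 0.05]
3 units [2.06 0.01 0.05]
4 units [ 2.07 -1.09  0.05]
5 units [ 2.07 -2.17  0.05]
6 units [ 2.08 -3.27  0.05]
7 units [ 0.84 -3.27  0.05]
```

Call:
carry_out --plan '[[-1,[0.2,0,0],[0,0,0]],[-1,[0.25,0,0],[0,0,0]],[-1,[0.25,0,0],[0,0,0]],[-1,[0.2,0,0],[0,0,0]],[-1,[0.12,0.01,0],[0,0,0]],[-1,[0,0,0],[0,0,0]],[-1,[0.2,0,0],[0,0,0]],[-1,[0.25,0,0],[0,0,0]]]'

```text
t: 7.48
tcp_pos: [0.5882, 0.1582, 0.0426]
tool_rot: [-1.366, -2.829, -0.0]
ft_force: [0.2, 0.1, 0.8]
width: 0.0001
```

Call:
carry_out --plan '[[-1,[0.25,0,0],[0,0,0]],[-1,[0.2,0,0],[0,0,0]],[-1,[0.14,0,0],[0,0,0]],[-1,[0,0,0],[0,0,0]],[-1,[0,0,0],[0,0,0]]]'

```text
t: 8.1
tcp_pos: [0.5704, 0.1809, 0.0428]
tool_rot: [1.365, 2.829, 0.0]
ft_force: [0.2, -0.3, 0.0]
width: -0.0001
```

```bash
python3 now.py
```

```text
[0.57039452 0.18091056 0.04275874] [ 0.17991205 -0.33106763  0.03359504]
0 units [-2.06 -1.12  0.06]
1 units [-2.07 -0.02  0.06]
2 units [-1.03 -0.01  0.06]
3 units [ 0.01 -0.01  0.06]
4 units [ 0.02 -1.11  0.06]
5 units [ 0.02 -2.19  0.05]
6 units [ 0.02 -3.29  0.05]
7 units [-1.22 -3.29  0.06]
```

Call:
carry_out --plan '[[-1,[0.01,-0.2,0],[0,0,0]],[-1,[0,-0.25,0],[0,0,0]],[-1,[0,-0.25,0],[0,0,0]],[-1,[0,-0.25,0],[0,0,0]],[-1,[0,-0.16,0],[0,0,0]],[-1,[0,0,0],[0,0,0]],[-1,[0,-0.2,0],[0,0,0]],[-1,[0,-0.25,0],[0,0,0]]]'

```text
t: 9.1
tcp_pos: [0.5084, 0.1326, 0.0426]
tool_rot: [1.364, 2.83, -0.0]
ft_force: [-1.0, 0.0, -0.2]
width: 0.0001
```

Call:
carry_out --plan '[[-1,[0,-0.25,0],[0,0,0]],[-1,[0,-0.25,0],[0,0,0]],[-1,[0,-0.13,0],[0,0,0]],[-1,[0,0,0],[0,0,0]],[-1,[0,-0.2,0],[0,0,0]],[-1,[0,-0.25,0],[0,0,0]],[-1,[0,-0.25,0],[0,0,0]],[-1,[0,-0.25,0],[0,0,0]]]'

```text
t: 10.1
tcp_pos: [0.4461, 0.083, 0.0427]
tool_rot: [-1.365, -2.829, 0.0]
ft_force: [-0.4, -0.3, 0.2]
width: -0.0002
```

Call:
carry_out --plan '[[-1,[0,-0.15,0],[0,0,0]],[-1,[0,0,0],[0,0,0]],[-1,[0,0,0],[0,0,0]]]'

```text
t: 10.48
tcp_pos: [0.4416, 0.0791, 0.0429]
tool_rot: [1.365, 2.829, 0.001]
ft_force: [-0.2, -0.3, 1.1]
width: -0.0003
```

```bash
python3 now.py; python3 - <<'E'
from rel import *
o=ctrl.get_obs()
for n in ['wrist','top']:
    p=ctrl.capture(n);E=ext(p,o);save(p,n+'2')
    c,s=np.cos(.668),np.sin(.668);F=L@np.array([[c,-s],[s,c]]).T+[.5376,.0895]
    solve(dabs(p,E,F))
E
```

```text
[0.44161463 0.07909753 0.04287767] [-0.21752608 -0.33559875  1.10426058]
0 units [-2.07  2.17  0.06]
1 units [-2.08  3.27  0.06]
2 units [-1.04  3.27  0.06]
3 units [0.   3.28 0.06]
4 units [0.01 2.18 0.06]
5 units [0.01 1.1  0.06]
6 units [ 0.01 -0.    0.06]
7 units [-1.23 -0.01  0.06]
0 0 [nan nan]
1 270 [0.6334 0.0995]
2 252 [0.6001 0.138 ]
3 0 [nan nan]
4 535 [0.5263 0.1465]
5 577 [0.484  0.1131]
6 580 [0.4409 0.0792]
7 39 [0.4847 0.0236]
yaw 0.686309101416416 t [0.53813639 0.08785282]
resid mm [[nan, nan], [-1.1, -0.1], [-1.5, -1.8], [nan, nan], [0.2, 1.3], [-0.3, 2.1], [-0.9, 3.1], [3.6, -4.5]]
0 18 [0.5908 0.0663]
1 26 [0.6335 0.1001]
2 26 [0.6019 0.1413]
3 23 [0.5696 0.1816]
4 0 [nan nan]
5 0 [nan nan]
6 0 [nan nan]
7 0 [nan nan]
yaw 0.6668650733272934 t [0.53729061 0.09033028]
resid mm [[0.2, 0.1], [-0.4, -0.1], [0.2, 0.3], [0.0, -0.3], [nan, nan], [nan, nan], [nan, nan], [nan, nan]]
```

View pics/wrist2.png

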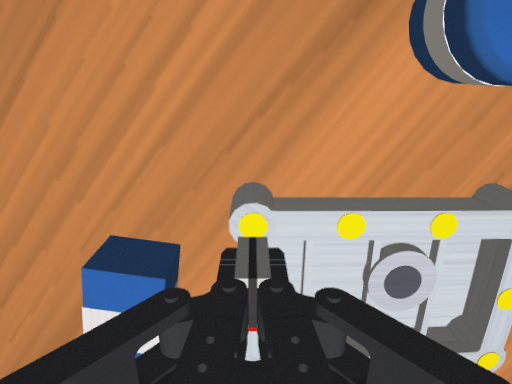

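```bash
python3 - <<'E'
from rel import *
o=ctrl.get_obs();p=ctrl.capture('wrist');H=np.linalg.inv(np.array(p['hand_eye']));K=np.array(p['intrinsics'])
print(np.round(np.linalg.inv(H),3))
for q in [[0,0,0],[.011,0,0],[-.011,0,0],[0,0,-.019],[.011,0,-.019],[0,0,.003],[.008,0,.003],[-.008,0,.003]]:
    print(q,np.round(cv2.projectPoints(np.array([q],float),cv2.Rodrigues(H[:3,:3])[0],H[:3,3],K,np.array([p['k1'],0,0,0.]))[0].ravel()))
d=p['range_z']
for v in [220,232,236,240,244,250,260,275]: print(v,np.round(deproj(p,np.array(p['hand_eye']),250,v),4), np.round(deproj(p,np.array(p['hand_eye']),243,v),4))
cv2.imwrite('pics/tip.png',cv2.cvtColor(cv2.resize(p['frame'][190:290,190:320],None,fx=6,fy=6,interpolation=cv2.INTER_CUBIC),cv2.COLOR_RGB2BGR))
E
```

```text
[[-0.    -0.952 -0.307  0.078]
 [ 1.    -0.     0.    -0.001]
 [-0.    -0.307  0.952 -0.17 ]
 [ 0.     0.     0.     1.   ]]
[0, 0, 0] [254. 229.]
[0.011, 0, 0] [254. 210.]
[-0.011, 0, 0] [254. 247.]
[0, 0, -0.019] [254. 245.]
[0.011, 0, -0.019] [254. 224.]
[0, 0, 0.003] [254. 226.]
[0.008, 0, 0.003] [254. 213.]
[-0.008, 0, 0.003] [254. 239.]
220 [ 0.004  -0.002   0.0026] [ 0.0036 -0.0059  0.0034]
232 [-0.0033 -0.002   0.0026] [-0.004  -0.0059  0.0041]
236 [-0.0058 -0.002   0.0028] [-0.0065 -0.006   0.0042]
240 [ 0.0103 -0.0017 -0.0345] [ 0.011  -0.0048 -0.0358]
244 [ 0.0109 -0.0017 -0.0393] [ 0.01   -0.0048 -0.0376]
250 [ 0.0097 -0.0017 -0.0424] [ 0.0107 -0.0046 -0.0444]
260 [ 0.0104 -0.0016 -0.052 ] [ 0.01   -0.0044 -0.0513]
275 [ 0.0099 -0.0016 -0.0619] [ 0.0105 -0.0041 -0.0628]
```

View pics/tip.png

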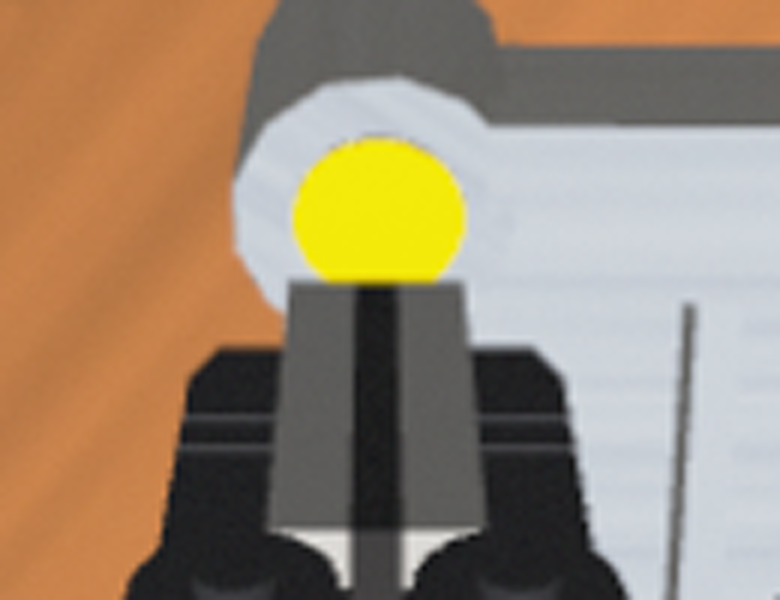

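The depth shows the visible fingertip about 34 mm behind the nominal TCP. I check that in the side view.

```bash
python3 - <<'E'
from rel import *
o=ctrl.get_obs();p=ctrl.capture('side');E=ext(p);K=np.array(p['intrinsics']);I=np.linalg.inv(E)
def pr(q): return cv2.projectPoints(np.array([q],float),cv2.Rodrigues(I[:3,:3])[0],I[:3,3],K,np.array([p['k1'],0,0,0.]))[0].ravel()
t=np.array(o['tcp_pos']);u,v=pr(t);print(u,v)
u0,v0=int(u)-50,int(v)-60
for z in [0,.019,.034,.05]: print(z,np.round((pr(t+[0,0,z])-[u0,v0])*7))
cv2.imwrite('pics/side3.png',cv2.cvtColor(cv2.resize(p['frame'][v0:v0+85,u0:u0+110],None,fx=7,fy=7,interpolation=cv2.INTER_CUBIC),cv2.COLOR_RGB2BGR))
w_=ctrl.capture('wrist');f=w_['range_z'];He=np.array(w_['hand_eye'])
for v in range(228,246,1): print(v,[np.round(deproj(w_,He,c,v)*1e3,1).tolist() for c in (245,253,262)])
E
```

```text
234.5683604413107 192.2419510057232
0 [354. 422.]
0.019 [352. 388.]
0.034 [350. 361.]
0.05 [348. 332.]
228 [[-0.6, -4.8, 2.0], [-0.7, -0.3, 2.2], [-0.6, 4.6, 2.1]]
229 [[-1.8, -4.8, 3.3], [78.1, -0.8, -169.6], [-1.6, 4.7, 3.0]]
230 [[-1.8, -4.8, 2.0], [-2.7, -0.3, 3.9], [-2.1, 4.7, 2.6]]
231 [[-2.9, -4.8, 3.1], [-3.3, -0.3, 4.0], [-2.8, 4.7, 3.0]]
232 [[-3.3, -4.8, 2.6], [-3.5, -0.3, 3.0], [-3.3, 4.7, 2.7]]
233 [[-3.8, -4.8, 2.3], [-4.5, -0.3, 3.9], [-4.3, 4.7, 3.5]]
234 [[-4.3, -4.8, 2.1], [-4.5, -0.3, 2.5], [-5.0, 4.7, 3.6]]
235 [[-5.6, -4.8, 3.6], [-5.4, -0.3, 3.1], [-5.3, 4.7, 2.9]]
236 [[-6.0, -4.8, 3.2], [-5.7, -0.3, 2.6], [-5.8, 4.7, 2.7]]
237 [[10.7, -4.0, -32.3], [10.4, -0.4, -31.7], [10.3, 3.6, -31.3]]
238 [[10.6, -4.0, -32.9], [10.0, -0.4, -31.8], [10.1, 3.6, -32.1]]
239 [[10.6, -4.0, -34.0], [10.4, -0.4, -33.6], [9.9, 3.6, -32.5]]
240 [[10.8, -3.9, -35.4], [10.6, -0.4, -35.0], [10.8, 3.5, -35.3]]
241 [[11.0, -3.9, -36.7], [10.5, -0.4, -35.6], [10.9, 3.5, -36.5]]
242 [[10.6, -3.9, -36.9], [10.7, -0.4, -37.1], [10.2, 3.5, -36.2]]
243 [[10.6, -3.9, -37.9], [10.2, -0.4, -37.1], [10.7, 3.4, -38.1]]
244 [[10.7, -3.9, -39.0], [10.4, -0.4, -38.3], [10.1, 3.5, -37.9]]
245 [[10.4, -3.9, -39.3], [10.5, -0.4, -39.4], [10.4, 3.4, -39.3]]
```

View pics/side3.png

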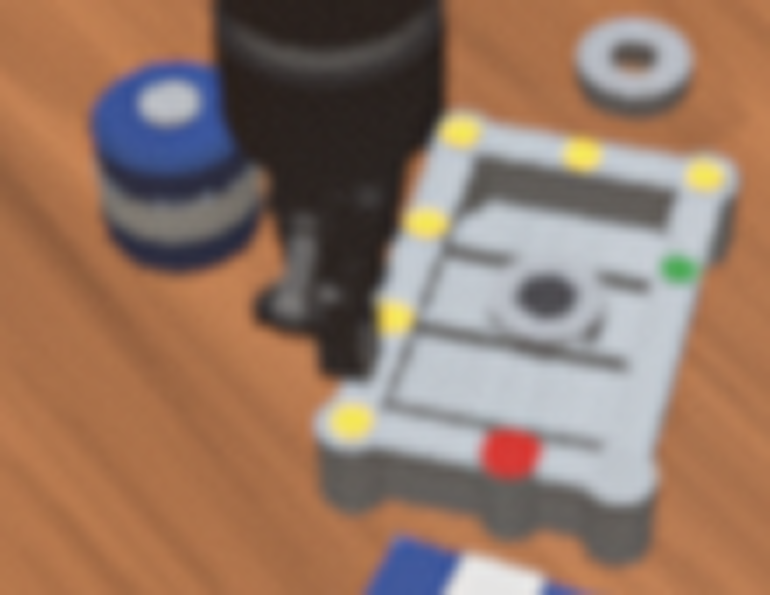

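Both views agree: the real fingertips are about 31 mm short of the nominal TCP. The first pass was therefore too high, which also explains why I felt no contact. I go back over green and redo the path at the true height, finding the surface by touch.

Call:
carry_out --plan '[[-1,[0,0,-0.6],[0,0,0]],[-1,[-0.4,0.4,0],[0,0,0]],[-1,[-0.6,0.6,0],[0,0,0]],[-1,[-0.6,0.6,0],[0,0,0]],[-1,[-0.47,0.57,0],[0,0,0]],[-1,[0,0,0.5],[0,0,0]],[-1,[0,0,0.4],[0,0,0]],[-1,[0,0,0],[0,0,0]]]'

```text
t: 11.72
tcp_pos: [0.5888, 0.0654, 0.0259]
tool_rot: [-1.363, -2.827, 0.003]
ft_force: [-0.5, 0.3, 0.2]
width: 0.0003
```

Call:
carry_out --plan '[[-1,[0,0,0.08],[0,0,0]],[-1,[0,0,0.06],[0,0,0]],[-1,[0,0,0],[0,0,0]]]'

```text
t: 12.1
tcp_pos: [0.5907, 0.0656, 0.0211]
tool_rot: [1.365, 2.829, 0.0]
ft_force: [0.3, -0.4, -0.4]
width: 0.0
```

```bash
python3 now.py; python3 - <<'E'
from rel import *
w_=ctrl.capture('wrist');He=np.array(w_['hand_eye'])
for v in range(230,246,2): print(v,[np.round(deproj(w_,He,c,v)*1e3,1).tolist() for c in (245,262)])
E
```

```text
[0.59069222 0.06556212 0.02108437] [ 0.32306282 -0.42071946 -0.44691436]
0 units [-0.01  0.   -0.38]
1 units [-0.01  1.1  -0.38]
2 units [ 1.03  1.11 -0.38]
3 units [ 2.07  1.11 -0.38]
4 units [ 2.07  0.01 -0.38]
5 units [ 2.08 -1.07 -0.38]
6 units [ 2.08 -2.17 -0.38]
7 units [ 0.84 -2.17 -0.38]
230 [[7.3, -4.3, -17.6], [7.7, 4.0, -18.3]]
232 [[6.1, -4.3, -17.3], [6.2, 4.0, -17.5]]
234 [[6.2, -4.3, -19.7], [5.6, 4.0, -18.6]]
236 [[4.5, -4.3, -18.4], [4.4, 4.0, -18.3]]
238 [[10.6, -4.0, -32.9], [10.0, 3.6, -31.7]]
240 [[10.6, -3.9, -34.9], [10.1, 3.6, -34.0]]
242 [[10.4, -3.9, -36.5], [10.4, 3.5, -36.4]]
244 [[10.6, -3.9, -38.8], [10.5, 3.4, -38.6]]
```

With the nominal TCP 19 mm below the rim surface there is still no force, so the offset is real. I keep feeling down.

Call:
carry_out --plan '[[-1,[-0.01,0,0.08],[0,0,0]],[-1,[0,0,0.08],[0,0,0]],[-1,[0,0,0.03],[0,0,0]],[-1,[0,0,0],[0,0,0]]]'

```text
t: 12.65
tcp_pos: [0.5909, 0.0651, 0.0123]
tool_rot: [1.365, 2.829, 0.0]
ft_force: [-3.5, -0.9, 10.1]
width: -0.0
```

Call:
carry_out --plan '[[-1,[0,0,0.014],[0,0,0]],[-1,[0,0,0],[0,0,0]]]'

```text
t: 12.9
tcp_pos: [0.5909, 0.0651, 0.0122]
tool_rot: [1.365, 2.829, 0.001]
ft_force: [-5.3, -2.0, 15.7]
width: -0.0003
```

Call:
carry_out --plan '[[-1,[0,0,0.01],[0,0,0]],[-1,[0,0,0],[0,0,0]]]'

```text
t: 13.15
tcp_pos: [0.591, 0.0651, 0.0122]
tool_rot: [1.364, 2.829, 0.001]
ft_force: [-6.3, 0.0, 19.0]
width: 0.0002
```

Call:
carry_out --plan '[[-1,[0,0,0.01],[0,0,0]],[-1,[0,0,0],[0,0,0]]]'

```text
t: 13.4
tcp_pos: [0.591, 0.0651, 0.0122]
tool_rot: [1.364, 2.829, 0.001]
ft_force: [-8.2, -2.0, 24.4]
width: 0.0002
```

Contact is at TCP z of about 12.2 mm, so the tips are 28 mm short. I batched one step too many: the force reached 24 N. I back off now and check that the cover hasn't moved.

Call:
carry_out --plan '[[-1,[0,0,-0.1],[0,0,0]],[-1,[0,0,0],[0,0,0]]]'

```text
t: 13.65
tcp_pos: [0.5911, 0.0652, 0.0147]
tool_rot: [1.365, 2.829, 0.001]
ft_force: [0.1, 0.0, -0.3]
width: -0.0002
```

```bash
python3 now.py; python3 - <<'E'
from rel import *
o=ctrl.get_obs()
for n in ['wrist','top']:
    p=ctrl.capture(n);E=ext(p,o)
    c,s=np.cos(.668),np.sin(.668);F=L@np.array([[c,-s],[s,c]]).T+[.5376,.0895]
    D=dabs(p,E,F); D[0]=np.nan; solve(D)
    if n=='wrist':save(p,'w4')
E
```

```text
[0.59112884 0.06515829 0.01467851] [ 0.0813395   0.00914187 -0.2751826 ]
0 units [ 0.01  0.   -0.51]
1 units [ 0.    1.1  -0.51]
2 units [ 1.04  1.11 -0.51]
3 units [ 2.08  1.11 -0.51]
4 units [ 2.09  0.01 -0.51]
5 units [ 2.09 -1.07 -0.51]
6 units [ 2.09 -2.17 -0.51]
7 units [ 0.85 -2.18 -0.51]
0 5 [0.595  0.0714]
1 764 [0.634  0.0992]
2 1027 [0.6019 0.1398]
3 1206 [0.5702 0.18  ]
4 1161 [0.5274 0.1456]
5 1178 [0.485  0.1124]
6 226 [0.4464 0.0818]
7 1657 [0.481  0.0315]
yaw 0.6673306643370394 t [0.53885038 0.08926889]
resid mm [[nan, nan], [-1.4, -0.0], [-1.4, -0.2], [-0.9, -0.9], [-0.5, -1.3], [-0.5, -1.0], [4.2, 2.5], [0.4, 0.9]]
0 0 [nan nan]
1 0 [nan nan]
2 0 [nan nan]
3 23 [0.5696 0.1816]
4 0 [nan nan]
5 0 [nan nan]
6 0 [nan nan]
7 0 [nan nan]
yaw 0.0 t [0.48758987 0.12961944]
resid mm [[nan, nan], [nan, nan], [nan, nan], [0.0, 0.0], [nan, nan], [nan, nan], [nan, nan], [nan, nan]]
```

View pics/w4.png

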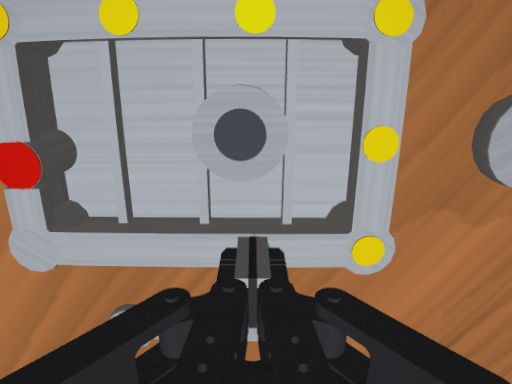

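The cover hasn't moved: yellow 1 and 2 are within 0.1 mm of where they were, and the other offsets come from dabs cut off at the frame edge. The tips sit over the green dab at (253,247), 2.5 mm above the rim. Now I run the true pass.

Call:
carry_out --plan '[[-1,[0,0,0],[0,0,0]],[-1,[0,0.2,0],[0,0,0]],[-1,[0,0.25,0],[0,0,0]],[-1,[0,0.25,0],[0,0,0]],[-1,[0,0.25,0],[0,0,0]],[-1,[0,0.15,0],[0,0,0]],[-1,[0,0,0],[0,0,0]],[-1,[0,0,0],[0,0,0]]]'

```text
t: 14.75
tcp_pos: [0.6335, 0.0992, 0.0144]
tool_rot: [-1.365, -2.829, 0.001]
ft_force: [0.1, 0.5, -0.4]
width: 0.0001
```

Call:
carry_out --plan '[[-1,[0.2,0,0],[0,0,0]],[-1,[0.25,0,0],[0,0,0]],[-1,[0.25,0,0],[0,0,0]],[-1,[0.2,0,0],[0,0,0]],[-1,[0.14,0,0],[0,0,0]],[-1,[0,0,0],[0,0,0]],[-1,[0,0,0],[0,0,0]]]'

```text
t: 15.62
tcp_pos: [0.6017, 0.14, 0.0146]
tool_rot: [1.365, 2.829, 0.0]
ft_force: [0.0, -0.1, 0.1]
width: 0.0004
```

```bash
python3 now.py
```

```text
[0.60172509 0.13996817 0.01456463] [ 0.03634731 -0.115163    0.1354322 ]
0 units [-1.03 -1.1  -0.51]
1 units [-1.04  0.   -0.51]
2 units [ 0.    0.01 -0.51]
3 units [ 1.04  0.01 -0.51]
4 units [ 1.05 -1.09 -0.51]
5 units [ 1.05 -2.17 -0.51]
6 units [ 1.05 -3.27 -0.51]
7 units [-0.19 -3.27 -0.51]
```

Call:
carry_out --plan '[[-1,[0.2,0,0],[0,0,0]],[-1,[0.25,0,0],[0,0,0]],[-1,[0.25,0,0],[0,0,0]],[-1,[0.2,0,0],[0,0,0]],[-1,[0.14,0.01,0],[0,0,0]],[-1,[0,0,0],[0,0,0]],[-1,[0,0,0],[0,0,0]]]'

```text
t: 16.5
tcp_pos: [0.5697, 0.181, 0.0146]
tool_rot: [1.365, 2.829, 0.0]
ft_force: [-0.3, -0.4, 0.5]
width: -0.0004
```

Call:
carry_out --plan '[[-1,[0,-0.2,0],[0,0,0]],[-1,[0,-0.25,0],[0,0,0]],[-1,[0,-0.25,0],[0,0,0]],[-1,[0,-0.25,0],[0,0,0]],[-1,[0,-0.15,0],[0,0,0]],[-1,[0,0,0],[0,0,0]],[-1,[0,0,0],[0,0,0]]]'

```text
t: 17.38
tcp_pos: [0.527, 0.1471, 0.0147]
tool_rot: [1.364, 2.829, 0.001]
ft_force: [-0.3, 1.1, 0.3]
width: -0.0
```

Call:
carry_out --plan '[[-1,[0,-0.2,0],[0,0,0]],[-1,[0,-0.25,0],[0,0,0]],[-1,[0,-0.25,0],[0,0,0]],[-1,[0,-0.25,0],[0,0,0]],[-1,[0,-0.13,0],[0,0,0]],[-1,[0,0,0],[0,0,0]],[-1,[0,0,0],[0,0,0]]]'

```text
t: 18.25
tcp_pos: [0.4847, 0.1134, 0.0147]
tool_rot: [1.365, 2.829, 0.001]
ft_force: [-1.2, 0.1, -0.9]
width: -0.0003
```

Call:
carry_out --plan '[[-1,[0,-0.2,0],[0,0,0]],[-1,[0,-0.25,0],[0,0,0]],[-1,[0,-0.25,0],[0,0,0]],[-1,[0,-0.25,0],[0,0,0]],[-1,[0,-0.15,0],[0,0,0]],[-1,[0,0,0],[0,0,0]],[-1,[0,0,0],[0,0,0]]]'

```text
t: 19.12
tcp_pos: [0.4417, 0.0791, 0.0147]
tool_rot: [1.365, 2.829, 0.001]
ft_force: [1.0, -0.4, 0.8]
width: -0.0003
```

```bash
python3 now.py
```

```text
[0.44171282 0.07913812 0.01471213] [ 0.95555841 -0.36543517  0.81656328]
0 units [-2.07  2.17 -0.5 ]
1 units [-2.08  3.27 -0.5 ]
2 units [-1.04  3.27 -0.5 ]
3 units [ 0.    3.27 -0.5 ]
4 units [ 0.01  2.17 -0.5 ]
5 units [ 0.01  1.09 -0.5 ]
6 units [ 0.01 -0.01 -0.51]
7 units [-1.23 -0.01 -0.51]
```

Now to the red boss, then down in 1 mm and smaller steps.

Call:
carry_out --plan '[[-1,[-0.2,0,0],[0,0,0]],[-1,[-0.25,0,0],[0,0,0]],[-1,[-0.25,0,0],[0,0,0]],[-1,[-0.25,0,0],[0,0,0]],[-1,[-0.18,-0.01,0],[0,0,0]],[-1,[-0.1,0,0],[0,0,0]],[-1,[0,0,0.03],[0,0,0]],[-1,[0,0,0],[0,0,0]]]'

```text
t: 20.12
tcp_pos: [0.4786, 0.0307, 0.0128]
tool_rot: [-1.364, -2.829, 0.0]
ft_force: [-0.5, 0.2, -0.3]
width: 0.0002
```

```bash
python3 now.py; python3 - <<'E'
from rel import *
p=ctrl.capture('wrist');save(p,'w5')
E
```

```text
[0.47856015 0.03071224 0.01278567] [-0.45935134  0.23591201 -0.31631216]
0 units [-0.86  2.19 -0.55]
1 units [-0.86  3.29 -0.55]
2 units [ 0.18  3.3  -0.55]
3 units [ 1.22  3.3  -0.55]
4 units [ 1.22  2.2  -0.54]
5 units [ 1.23  1.12 -0.54]
6 units [ 1.23  0.02 -0.54]
7 units [-0.01  0.02 -0.54]
```

View pics/w5.png

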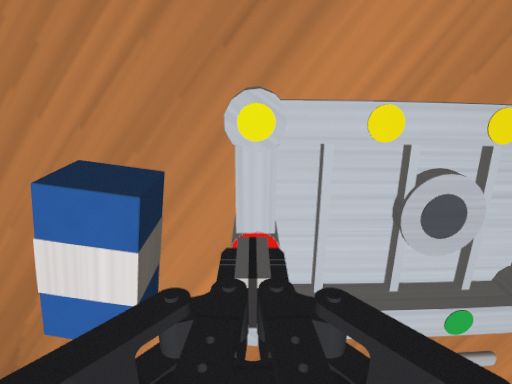

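The tips sit on the red boss (boss at (255,242), finger at (253,238)). I nudge 1 mm across and press lightly.

Call:
carry_out --plan '[[-1,[-0.01,0.02,0.01],[0,0,0]],[-1,[0,0,0.01],[0,0,0]],[-1,[0,0,0],[0,0,0]]]'

```text
t: 20.55
tcp_pos: [0.4802, 0.031, 0.0123]
tool_rot: [1.364, 2.83, 0.001]
ft_force: [-1.4, 0.4, 2.9]
width: 0.0
```

Call:
carry_out --plan '[[-1,[0,0,0.006],[0,0,0]],[-1,[0,0,0],[0,0,0]],[-1,[0,0,0],[0,0,0]],[-1,[0,0,0],[0,0,0]]]'

```text
t: 21.05
tcp_pos: [0.4803, 0.031, 0.0122]
tool_rot: [1.364, 2.83, 0.001]
ft_force: [-2.3, 0.9, 7.3]
width: 0.0002
```

```bash
python3 now.py | sed -n '1p;9p'; python3 - <<'E'
from rel import *
p=ctrl.capture('top');c,s=np.cos(.668),np.sin(.668);F=L@np.array([[c,-s],[s,c]]).T+[.5376,.0895]
solve(dabs(p,ext(p),F))
p=ctrl.capture('side');solve(dabs(p,ext(p),F+[.0015,.004]));save(p,'s5')
for l in ['oil_filter','carton','wrench','bearing']:
    for d in ctrl.place_of(l,p)[:1]: print(l,np.round(w(ext(p),d['at']),3))
print(ctrl.get_obs()['ft_force'])
E
```

```text
[0.48029086 0.0310296  0.01223551] [-2.32797873  0.92369647  7.27748824]
7 units [ 0.01 -0.02 -0.56]
0 0 [nan nan]
1 26 [0.6335 0.1001]
2 26 [0.6019 0.1413]
3 23 [0.5696 0.1816]
4 22 [0.5262 0.1478]
5 27 [0.4839 0.1147]
6 0 [nan nan]
7 0 [nan nan]
yaw 0.665159746900224 t [0.53714548 0.09038656]
resid mm [[nan, nan], [-0.3, 0.0], [0.3, 0.3], [0.0, -0.3], [-0.1, -0.2], [0.1, 0.1], [nan, nan], [nan, nan]]
0 6 [0.5925 0.0696]
1 9 [0.6355 0.1032]
2 0 [nan nan]
3 0 [nan nan]
4 0 [nan nan]
5 15 [0.4855 0.1183]
6 15 [0.4428 0.084 ]
7 17 [0.4746 0.0304]
yaw 0.6626762865728603 t [0.53787173 0.09279271]
resid mm [[1.4, 1.2], [1.0, 1.0], [nan, nan], [nan, nan], [nan, nan], [0.9, 1.2], [1.5, 0.7], [-4.8, -4.0]]
oil_filter [0.471 0.247 0.004]
carton [ 0.422 -0.028  0.002]
wrench [ 0.627 -0.002 -0.   ]
bearing [ 0.682  0.195 -0.   ]
[-2.36063732  1.04569114  7.69878112]
```

Call:
carry_out --plan '[[-1,[0,0,-0.004],[0,0,0]],[-1,[0,0,0],[0,0,0]],[-1,[0,0,0],[0,0,0]]]'

```text
t: 21.72
tcp_pos: [0.4803, 0.031, 0.0123]
tool_rot: [1.364, 2.83, 0.001]
ft_force: [-0.3, 1.9, 6.0]
width: 0.0003
```

```bash
python3 - <<'E'
from bench import ctrl
print(ctrl.hand_in())
E
```

```text
the job is handed in; nothing more can be done
None
```

I ran the shut fingertips along the rim of the right cover, from green over yellow 1–6 to red, and handed the job in with them resting on the middle of the red boss. The hold is at about 6 N, and the clock read about 22 s of the 54 s allowed. One touch along the way was harder than asked, described below.

- **Which cover:** of the three look-alikes, only the one with a 164 x 104 mm dab layout and a 40 mm rim fits, to under 1 mm.
- **First pass too high:** contact showed that the fingertips end about 28 mm short of the stated TCP (the wrist camera put it at about 31 mm). My first pass was therefore about 30 mm above the metal. I went back to green and did the whole pass again about 2.5 mm above the rim, pausing at every dab.
- **Pressed too hard once:** while finding the surface at green, I pressed briefly to about 24 N, more than gentle. The cover did not move.
- **Last checks:**
  - The tips were within about 1 mm of the boss centre.
  - The cover's dabs in the top view were within 0.5 mm of where they started.
  - The filter, carton, wrench and bearing were unmoved, within the detector's noise.
- **Disagreement:** the side camera places the cover about 3–4 mm from where the other two do. It did so from the start, so I took it as a calibration offset and used the top and wrist cameras.

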